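Stock the squat jar up to the hidden back stop

ROBOT

A 6-joint arm with a two-finger parallel gripper is mounted at the origin on the work surface. World frame = base frame: x ahead of the robot, y to its left, z up, the work surface at z = 0. Lengths are in m, angles in degrees, forces in N, time in s.
With the tool pointing down it reaches from about 0.35 to 0.875 m from the base axis. Payload 4.2 kg.
Tool frame: the origin (TCP) lies on the centre line of the jaws, within the pads' length; the fingertips stand 8 mm ahead of it and the grasp point (between the pads) lies 11 mm behind it; z points along the fingers, y is the direction in which the jaws open and shut (so a half turn about z gives the same grasp; the last joint's range is limited). The gripper opens to 87 mm and grips with 3 to 60 N. Pads are 19 mm wide; open, the fingers measure 117 mm over their backs; the gripper's body (75 mm by 190 mm) begins 51 mm behind the grasp point.
Start: joints at [14.817, 22.042, 0.453, 0, -68.411, -14.817], TCP at [0.625, 0, 0.231] pointing down, gripper open.
Joint ranges: [-179.83, 179.83], [-69.29, 118.12], [-61.27, 80.66], [-181.25, 117.63], [-171.15, -9.14], [-177.46, 177.46]. Speed limits (degrees/s): [159.86, 159.86, 180, 180, 180, 180].

INTERFACE

Orientations are given as a 3x3 rotation matrix whose columns are the frame's x, y, z axes.
In Python, from station import sense, capture, finish_job, recognise gives the robot as it stands.
- The arm moves only by the tool apply_moves, never from a script. Its argument "plan" is a list that holds one entry, the list of rows, each a list of 7 numbers: the opening in per cent of the stroke, from 0 (shut) to 100 (fully open), then the shift along the world's x, y, z in units of 25 mm (1.0 is 25 mm), then the turn, a rotation vector about the world's x, y, z in rad. A call has 1 to 12 rows; each row shifts and turns the pose as measured when the row begins; what a row does not reach is not made up. A row lasts 1/12 s, in which the tool goes at most 41.7 mm and 7.16 degrees, less where a joint would pass 70% of its speed; a pose out of reach is approached as far as the arm can. A call is refused whole if a number of a shift passes 1 or a number of a turn 0.125, either way. A call with a gripper value outside its range is refused whole. The fingers move at their own pace and stop on an object; the grip force is fixed at half the most. Time passes only in rows, so rows that do not move let the fingers close. It gives the time, the measured TCP pose, the force and the opening at its end, in the units of the state.
- sense(): the state, without advancing time (a new reading comes with each control period).
- capture(name): name is "scene" or "side" or "wrist"; returns a dict with "pixels" (400x640x3 uint8, red, green, blue), "depth" (400x640 float32, m along the optical axis (not along the pixel's ray), 0 where there is no reading), "mtx" (3x3 intrinsics, pixels), "R" (3x3) and "t" (3): a world point X has camera coordinates R X + t; the wrist camera has in their place "mount" (4x4, takes a point from camera to tool coordinates, whose origin is the TCP and whose axes are the flange's). Camera axes: x right, y down, z forward; pixel columns grow to the right and rows downward; lengths in m; the calibration is good to about 2 mm. A picture is of the moment at which its call begins: read the wrist's pose just before it.
- finish_job(): hands the job in, once; it reports no verdict.
Trained networks look in a picture, given as the dict that the camera call returned (one of the last four; its "shot" number tells which), for a name from the list of things; names that differ only in an ending like _2 or _b are one class to them, and where a whole thing is asked for, a point or a joint stands for the part that bears it (a point fixed in the world has none). Each returns a list of dicts, best first, with "score" (0 to 1); they miss things now and then, are a little off and sometimes report something else, mostly with a low value. They report only what shows in the picture. A call takes as long as a camera call. They do not tell look-alikes from the thing itself.
- recognise(label, picture): "at" ([x, y, z] in m, in the coordinates of the camera as it stood for that picture, good to about 4 mm: the middle of the surface that is visible of it).
The state is a dict: "time_s": time; "joints": joint angles; "joint_velocities": joint speeds; "effort": joint torques, N m; "tcp_pos": TCP position; "ee_rot": TCP orientation; "wrist_force": force on the tool from outside, world axes, zero at the start; "moment": the same for the moment, N m; "gripper_width": opening from 0.0 (shut) to 1.0 (fully open).
Only numpy, scipy, OpenCV 4.12 (cv2) and the standard library are available. Lean on these libraries where they do the work, as an engineer would, in place of code of your own. Each camera call takes 0.05 s, during which the arm holds its last target.

TASK

Stand the squat jar from the counter upright in the mouth of the empty stock lane, then push it back along the lane floor until you feel it come up against the sprung back stop hidden under the cover. Press the stop gently, do not ram it, and leave the jar standing in the lane up against it.

Things in the scene. Friction and masses are not known exactly. Their poses are not given: they have to be found in the camera images.
- jar_center (a point): Centre (28 mm above its underside) of the squat round preserve jar on the counter: tan filling, paper label, brass-coloured lid; 60 mm diameter, 56 mm tall, 0.14 to 0.28 kg. The only jar this squat on the counter; its twin already stands in the other lane. z points up, its yaw has no meaning.
- lane_mouth (a point): Point on the floor of the empty one of two like stock lanes, on its centre line, 55 mm in from its open front: set the jar down here. x runs along the lane to its back, away from the robot; z up. The lane is a fixed white tray 260 mm long, floor 5 mm above the counter, 84 mm wide inside, between rails 14 mm tall and 6 mm thick. The other lane, on either side, holds a jar.
- cover_edge (a point): On the floor of the empty lane, centre line, under the front edge of its white cover, 105 mm behind lane_mouth; same axes. The cover roofs the last 100 mm: underside 67, top 73 mm above the floor, sides and back closed. Beneath it stands the back stop, a plate 76 mm wide, 45 mm tall, its front face 4 to 38 mm behind this point, different each time: a jar that meets it still juts out 22 mm or more.
- backstop (a joint): How far the sprung back stop plate in the empty lane is pressed back, in m: 0 when free, at most 0.024. It slides along the lane on a spring of 1.5 N per mm and is damped: a 6 N push moves it 4 mm. This does not tell where the plate stands. Pressed in beyond 15 mm (about 22 N) it counts as rammed. Sliding the jar takes 1 to 2 N by itself.
Things that resemble listed ones, but are neither listed nor needed, are in the scene too. What is shaped like the part that bears jar_center but black is not meant.

How it is judged:
By the outcome, as a careful person would: the job done as asked, in the order asked, and still so for the second after the job is handed in, with the robot touching nothing.
It also fails if it takes over 58 s, if anything falls off the work surface, if the arm or the gripper's body presses on something with over 40 N, if the wrist force passes 120 N, or if a joint passes its speed limit or range.

## Working session

There is one attempt and no reset: what is moved stays moved. The work goes in short steps, Python scripts to look and compute and a tool call to move; the robot and the scene stay as the last step left them, time stands still between calls to the robot, and variables do not carry over. Pictures are saved under pics/ and viewed, and the job is handed in when it is done.

Besides the shell and the picture viewer there is one more tool, called after "Call:" by a JSON object that holds its "name" and its "arguments", one argument or row to a line. apply_moves: Moves the arm, as the interface text tells. Its arguments: {"type":"object","properties":{"plan":{"type":"array","items":{"type":"array","items":{"type":"array","items":{"type":"number"}}}}},"required":["plan"]}

```bash
mkdir -p pics; ls
cat > h.py <<'E'
import numpy as np, cv2
from station import sense, capture, finish_job, recognise
def save(n,p): cv2.imwrite('pics/'+n,cv2.cvtColor(p,cv2.COLOR_RGB2BGR))
def cam2w(c,X): return np.array(c['R']).T@(np.array(X)-np.array(c['t']))
def w2pix(c,X):
    p=np.array(c['mtx'])@(np.array(c['R'])@np.array(X)+np.array(c['t'])); return p[:2]/p[2]
def cloud(c):
    d=c['depth'];K=np.array(c['mtx']);v,u=np.mgrid[:400,:640]
    P=np.stack([(u-K[0,2])/K[0,0]*d,(v-K[1,2])/K[1,1]*d,d],-1)
    return (P-np.array(c['t']))@np.array(c['R'])
E
python3 - <<'E'
from h import *
for n in('scene','side'):
    c=capture(n);save(n+'1.png',c['pixels']);np.savez(n+'1.npz',**{k:c[k] for k in('pixels','depth','mtx','R','t')})
    for l in('jar_center','lane_mouth','cover_edge','backstop'):
        try:
            for r in recognise(l,c)[:5]:
                w=cam2w(c,r['at']);print(n,l,round(r['score'],2),w.round(4),w2pix(c,w).round())
        except Exception as e: print(n,l,e)
print(sense()['time_s'])
E
```

```text
pics
scene jar_center 0.74 [0.5991 0.2585 0.0438] [400. 176.]
scene jar_center 0.56 [0.6277 0.3661 0.0414] [438. 169.]
scene jar_center 0.52 [0.687  0.2645 0.0528] [426. 193.]
scene lane_mouth 0.96 [0.6354 0.0427 0.0559] [339. 213.]
scene cover_edge 0.76 [0.6352 0.0457 0.0547] [340. 213.]
scene backstop 0.62 [0.6301 0.0468 0.0511] [339. 212.]
side jar_center 0.76 [0.6687 0.2765 0.0408] [211. 227.]
side jar_center 0.75 [0.5683 0.2808 0.0483] [236. 242.]
side jar_center 0.6 [0.6028 0.3956 0.0516] [183. 257.]
side jar_center 0.27 [0.6126 0.0643 0.0181] [289. 211.]
side lane_mouth 0.59 [0.6152 0.0623 0.018 ] [289. 210.]
side cover_edge 0.81 [0.6082 0.0612 0.0172] [291. 211.]
side backstop 0.82 [0.6335 0.0461 0.0389] [288. 199.]
0.5
```

View pics/scene1.png

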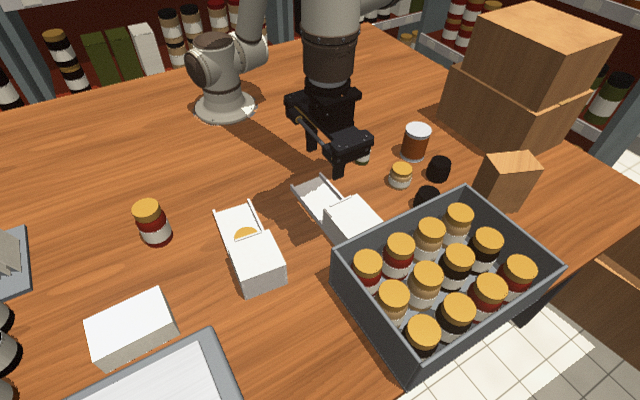

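View pics/side1.png

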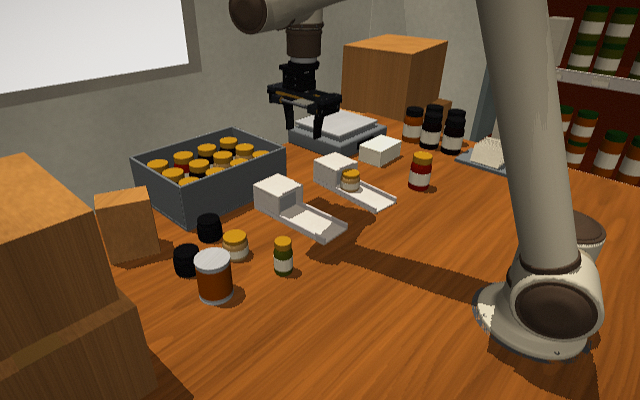

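Run:
```python
from h import *
a=dict(np.load('scene1.npz'));b=dict(np.load('side1.npz'))
A=cv2.resize(a['pixels'][120:240,280:470],None,fx=4,fy=4,interpolation=cv2.INTER_CUBIC);save('cropA.png',A)
B=cv2.resize(b['pixels'][160:310,160:360],None,fx=4,fy=4,interpolation=cv2.INTER_CUBIC);save('cropB.png',B)
# top-down height map fusing both, x .35-.9 , y -.25..0.5, 1mm
for nm,c in(('a',a),('b',b)):
    P=cloud(c).reshape(-1,3);ok=c['depth'].reshape(-1)>0;P=P[ok];C=c['pixels'].reshape(-1,3)[ok]
    im=np.zeros((550,700,3),np.uint8)
    o=np.argsort(P[:,2]);P=P[o];C=C[o]
    m=(P[:,2]<0.12)&(P[:,0]>.35)&(P[:,0]<.9)&(P[:,1]>-.2)&(P[:,1]<.5);P=P[m];C=C[m]
    for p,q in zip(P,C):
        cv2.circle(im,(int((.5-p[1])*1000),int((.9-p[0])*1000)),1,q.tolist(),-1)
    save('top_%s.png'%nm,im)
```

```text
(no output)
```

View pics/cropA.png

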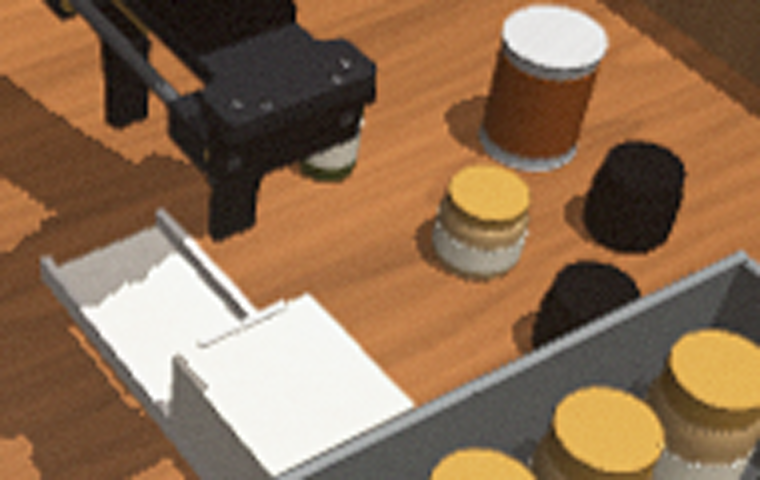

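View pics/cropB.png

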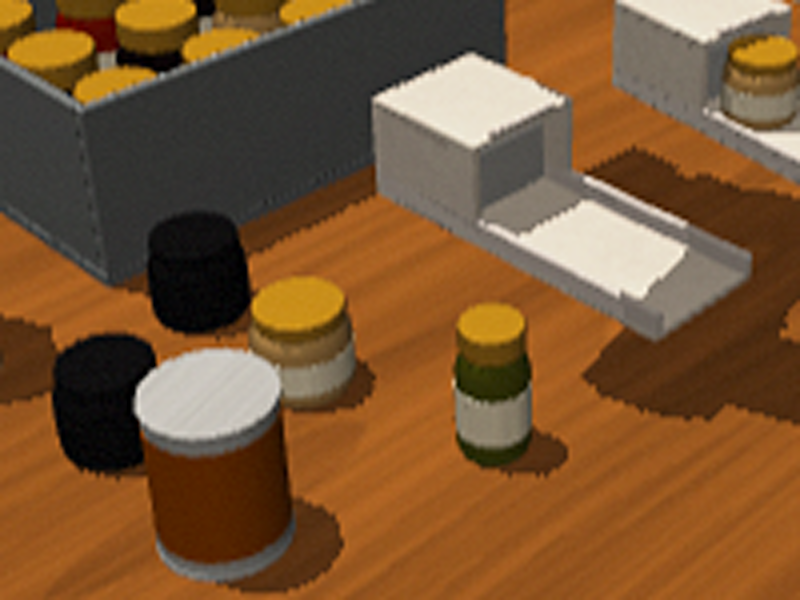

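View pics/top_a.png

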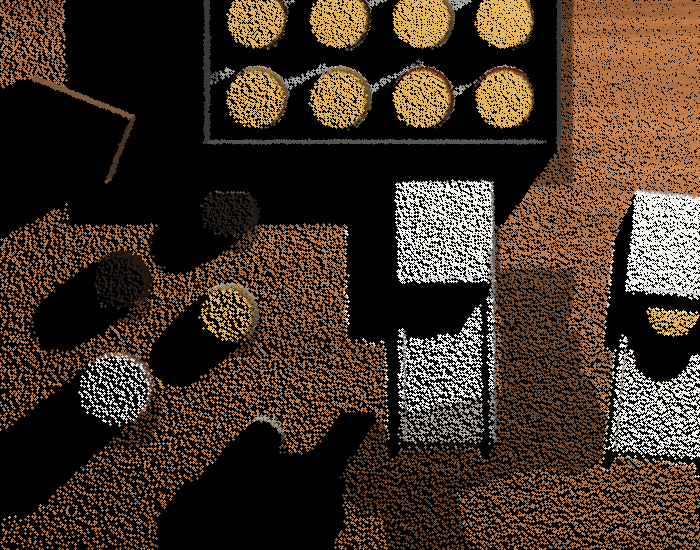

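View pics/top_b.png

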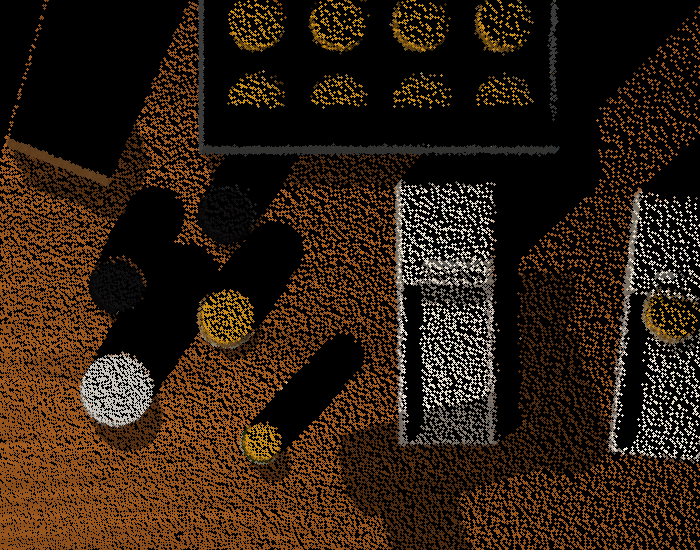

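Run:
```python
from h import *
for f in('scene1.npz','side1.npz'):
    c=dict(np.load(f));P=cloud(c).reshape(-1,3);P=P[c['depth'].reshape(-1)>0]
    m=(np.hypot(P[:,0]-.585,P[:,1]-.272)<.045)&(P[:,2]>.05)&(P[:,2]<.08)
    Q=P[m];(cc,r)=cv2.minEnclosingCircle(Q[:,:2].astype(np.float32))
    print(f,'lid z',np.percentile(Q[:,2],[5,50,95]).round(4),'mean',Q[:,:2].mean(0).round(4),'circ',np.round(cc,4),round(r,4))
    # cover top
    m=(P[:,2]>.07)&(P[:,2]<.085)&(P[:,0]>.58)&(P[:,0]<.74)&(P[:,1]>-.02)&(P[:,1]<.13)
    Q=P[m];print('cover',cv2.minAreaRect((Q[:,:2]*1000).astype(np.float32)),np.median(Q[:,2]))
    # rails in open part z 14..24
    m=(P[:,2]>.0155)&(P[:,2]<.023)&(P[:,0]>.45)&(P[:,0]<.61)&(P[:,1]>-.01)&(P[:,1]<.12)
    Q=P[m]
    for s in((Q[:,1]>.055),(Q[:,1]<.055)):
        R=Q[s]; 
        if len(R)>10: pf=np.polyfit(R[:,0],R[:,1],1);print('rail n',len(R),'y@.55',np.polyval(pf,.55).round(4),'slope',np.degrees(np.arctan(pf[0])).round(2),np.percentile(R[:,0],[0,1,99]).round(4),np.std(R[:,1]-np.polyval(pf,R[:,0])).round(4))
    m=(P[:,2]>.002)&(P[:,2]<.009)&(P[:,0]>.40)&(P[:,0]<.61)&(P[:,1]>.0)&(P[:,1]<.11)
    Q=P[m];print('floor',np.percentile(Q[:,0],[0,1,99]),np.percentile(Q[:,1],[1,99]),np.median(Q[:,2]))
    for nm,x0,y0 in(('black1',.615,.38),('black2',.69,.27),('tall',.51,.385),('green',.46,.24)):
        m=(np.hypot(P[:,0]-x0,P[:,1]-y0)<.05)&(P[:,2]>.03)&(P[:,2]<.13);Q=P[m]
        if len(Q)>10:
            Q=Q[Q[:,2]>np.percentile(Q[:,2],95)-.008];print(nm,Q.mean(0).round(3))
    # stop: points under cover
    m=(P[:,2]>.01)&(P[:,2]<.06)&(P[:,0]>.60)&(P[:,0]<.70)&(P[:,1]>.015)&(P[:,1]<.095)
    Q=P[m];print('under',len(Q),Q[::max(1,len(Q)//25)].round(3).tolist())
```

```text
scene1.npz lid z [0.0518 0.0543 0.0565] mean [0.5869 0.2713] circ [0.586  0.2733] 0.0276
cover ((668.1123657226562, 54.79894256591797), (102.00287628173828, 97.7398452758789), 0.737873911857605) 0.07462038652141492
rail n 81 y@.55 0.098 slope 0.44 [0.4564 0.4604 0.57  ] 0.0022
rail n 116 y@.55 0.0082 slope 0.6 [0.4614 0.4627 0.609 ] 0.002
floor [0.4258254  0.45857473 0.59144533] [0.00459846 0.09572042] 0.0037817808574394686
black1 [0.62  0.378 0.054]
black2 [0.688 0.27  0.054]
tall [0.514 0.382 0.091]
green [0.476 0.251 0.05 ]
under 0 []
side1.npz lid z [0.0521 0.0569 0.0588] mean [0.5803 0.275 ] circ [0.5825 0.2728] 0.0278
cover ((665.9495849609375, 54.51753616333008), (100.53984069824219, 102.62972259521484), 89.96062469482422) 0.0773222399993362
rail n 149 y@.55 0.0984 slope 0.66 [0.4564 0.457  0.6064] 0.0022
rail n 132 y@.55 0.0087 slope 0.72 [0.4571 0.4575 0.6081] 0.0025
floor [0.40077449 0.40464525 0.60740131] [0.00582756 0.10663297] 0.006031326927351805
black1 [0.613 0.382 0.057]
black2 [0.684 0.273 0.057]
tall [0.508 0.385 0.094]
green [0.457 0.24  0.085]
under 240 [[0.64, 0.02, 0.055], [0.637, 0.036, 0.056], [0.638, 0.035, 0.052], [0.636, 0.044, 0.053], [0.637, 0.058, 0.055], [0.637, 0.024, 0.042], [0.636, 0.048, 0.049], [0.639, 0.072, 0.054], [0.637, 0.04, 0.042], [0.635, 0.068, 0.051], [0.637, 0.032, 0.035], [0.638, 0.058, 0.042], [0.637, 0.024, 0.028], [0.634, 0.05, 0.037], [0.636, 0.076, 0.044], [0.638, 0.039, 0.028], [0.636, 0.068, 0.038], [0.636, 0.033, 0.023], [0.635, 0.057, 0.03], [0.638, 0.019, 0.013], [0.635, 0.05, 0.024], [0.635, 0.073, 0.031], [0.637, 0.036, 0.014], [0.637, 0.052, 0.018], [0.635, 0.062, 0.019], [0.633, 0.064, 0.018], [0.635, 0.074, 0.015]]
```

The candidates are as follows:
- **Tan squat jar with brass lid**, scene (400,176) / side (236,242). It stands on the counter, 56 mm tall, so it fits the description. The enlarged crops show the tan filling, label and brass lid.
- **Black look-alikes**, scene (438,169) and (427,193). These are excluded.
- **Twin jar**, scene (245,235). It is in the other lane.
- **Green jar**, side (283,255). It is taller and slimmer.

The empty lane is at scene (320,200), with its centre at y≈0.053. Its front is at x≈0.457 and its cover edge at x≈0.617. The jar is at about (0.584, 0.273), and I'll turn -25° to clear the tall tin.

Call:
{"name": "apply_moves", "arguments": {
  "plan": [
    [[100, -0.15, 1, 0, 0, 0, -0.109], [100, -0.15, 1, 0, 0, 0, -0.109], [100, -0.15, 1, 0, 0, 0, -0.109], [100, -0.15, 1, 0, 0, 0, -0.109], [100, -0.15, 1, 0, 0, 0, 0], [100, -0.15, 1, 0, 0, 0, 0], [100, -0.15, 1, 0, 0, 0, 0], [100, -0.15, 1, 0, 0, 0, 0], [100, -0.15, 1, 0, 0, 0, 0], [100, -0.15, 1, 0, 0, 0, 0], [100, -0.15, 0.9, 0, 0, 0, 0], [100, 0, 0, 0, 0, 0, 0]]
  ]
}}

```text
time_s: 1.5
tcp_pos: [0.5807, 0.283, 0.231]
ee_rot: [[-0.447, -0.894, 0.001], [-0.894, 0.447, 0.001], [-0.002, -0.001, -1.0]]
wrist_force: [-0.7, -0.9, 0.2]
gripper_width: 1.0
```

Run:
```python
from h import *
s=sense();print(s['tcp_pos'],np.round(s['ee_rot'],3).tolist(),s['time_s'],s['wrist_force'])
c=capture('wrist');save('w1.png',c['pixels']);M=np.array(c['mount'])
R=np.array(s['ee_rot']);t=np.array(s['tcp_pos'])
for r in recognise('jar_center',c)[:4]:
    X=M[:3,:3]@np.array(r['at'])+M[:3,3];print(r['score'],(R@X+t).round(4))
d=c['depth'];K=np.array(c['mtx']);v,u=np.mgrid[:400,:640]
P=np.stack([(u-K[0,2])/K[0,0]*d,(v-K[1,2])/K[1,1]*d,d],-1).reshape(-1,3)[d.reshape(-1)>0]
P=(P@M[:3,:3].T+M[:3,3])@R.T+t
Q=P[(np.hypot(P[:,0]-.584,P[:,1]-.273)<.045)&(P[:,2]>.05)&(P[:,2]<.065)]
print(len(Q),Q.mean(0) if len(Q) else '',cv2.minEnclosingCircle(Q[:,:2].astype(np.float32)) if len(Q) else '')
Q=P[(np.hypot(P[:,0]-.584,P[:,1]-.273)<.045)&(P[:,2]>.012)&(P[:,2]<.045)]
print(len(Q),cv2.minEnclosingCircle(Q[:,:2].astype(np.float32)) if len(Q) else '')
```

```text
[0.58069833 0.2830344  0.23097242] [[-0.447, -0.894, 0.001], [-0.894, 0.447, 0.001], [-0.002, -0.001, -1.0]] 1.5 [-0.74435399 -0.89608399  0.18132192]
0.89 [0.6157 0.3626 0.0443]
0.77 [0.6764 0.2649 0.0493]
0.74 [0.5811 0.2724 0.0548]
1897 [0.58439725 0.27149535 0.05688394] ((0.5845769643783569, 0.27225422859191895), 0.027117174118757248)
351 ((0.5845980644226074, 0.2721976637840271), 0.03011608123779297)
```

View pics/w1.png

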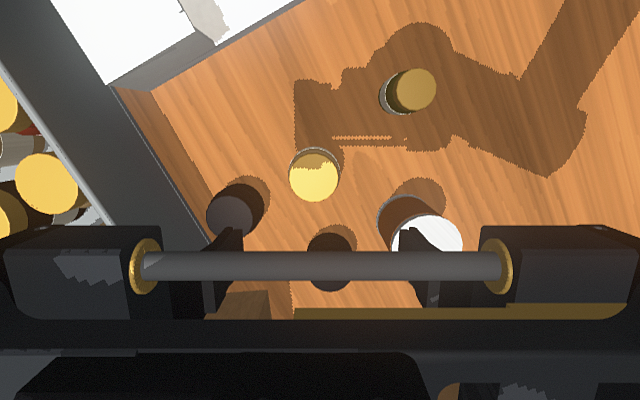

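The wrist picture shows the tan jar at (314,175), with a black jar at (235,208), the tin at (430,235) and the green jar at (412,90). Lid and body both fit a centre of (0.5846, 0.2722). The jaws actually started along x, so I'll turn further to clear the tin.

Call:
{"name": "apply_moves", "arguments": {
  "plan": [
    [[100, 0.02, -0.05, 0, 0, 0, -0.12], [100, 0.02, -0.05, 0, 0, 0, -0.12], [100, 0.02, -0.05, 0, 0, 0, -0.12], [100, 0.02, -0.05, 0, 0, 0, -0.12], [100, 0.02, -0.05, 0, 0, 0, -0.12], [100, 0.02, -0.05, 0, 0, 0, -0.12], [100, 0.02, -0.05, 0, 0, 0, -0.12], [100, 0.02, -0.05, 0, 0, 0, -0.12], [100, 0, -0.04, 0, 0, 0, -0.12], [100, 0, 0, 0, 0, 0, -0.12], [100, 0, 0, 0, 0, 0, -0.12], [100, 0, 0, 0, 0, 0, -0.12]]
  ]
}}

```text
time_s: 2.6
tcp_pos: [0.5875, 0.252, 0.2324]
ee_rot: [[-0.923, 0.384, -0.003], [0.384, 0.923, -0.002], [0.002, -0.003, -1.0]]
wrist_force: [0.7, 0.3, -0.5]
gripper_width: 1.0
```

Call:
{"name": "apply_moves", "arguments": {
  "plan": [
    [[100, -0.05, 0.3, -0.5, 0, 0, 0], [100, -0.05, 0.3, -0.6, 0, 0, 0], [100, 0, 0.2, -0.7, 0, 0, 0], [100, 0, 0, -0.7, 0, 0, 0], [100, 0, 0, -0.7, 0, 0, 0], [100, 0, 0, -0.6, 0, 0, 0], [100, 0, 0, -0.3, 0, 0, 0], [100, 0, 0, 0, 0, 0, 0], [100, 0, 0, 0, 0, 0, 0]]
  ]
}}

```text
time_s: 3.35
tcp_pos: [0.5884, 0.2599, 0.1299]
ee_rot: [[-0.915, 0.403, 0.002], [0.403, 0.915, -0.0], [-0.002, 0.0, -1.0]]
wrist_force: [1.0, 0.1, 0.3]
gripper_width: 1.002
```

Call:
{"name": "apply_moves", "arguments": {
  "plan": [
    [[100, -0.15, 0.4, 0, 0, 0, 0], [100, 0, 0, 0, 0, 0, 0], [100, 0, 0, 0, 0, 0, 0]]
  ]
}}

```text
time_s: 3.6
tcp_pos: [0.5859, 0.2705, 0.1327]
ee_rot: [[-0.915, 0.404, 0.006], [0.404, 0.915, 0.002], [-0.005, 0.004, -1.0]]
wrist_force: [-0.4, 0.4, 1.1]
gripper_width: 1.0
```

Call:
{"name": "apply_moves", "arguments": {
  "plan": [
    [[100, -0.05, 0.06, -0.5, 0, 0, 0], [100, 0, 0, -0.5, 0, 0, 0], [100, 0, 0, -0.5, 0, 0, 0], [100, 0, 0, -0.5, 0, 0, 0], [100, 0, 0, -0.5, 0, 0, 0], [100, 0, 0, -0.5, 0, 0, 0], [100, 0, 0, -0.4, 0, 0, 0], [100, 0, 0, -0.3, 0, 0, 0], [100, 0, 0, 0, 0, 0, 0], [100, 0, 0, 0, 0, 0, 0]]
  ]
}}

```text
time_s: 4.43
tcp_pos: [0.5889, 0.2782, 0.0466]
ee_rot: [[-0.917, 0.398, 0.023], [0.399, 0.917, 0.013], [-0.016, 0.021, -1.0]]
wrist_force: [0.2, -0.5, -0.4]
gripper_width: 0.996
```

Call:
{"name": "apply_moves", "arguments": {
  "plan": [
    [[100, -0.15, -0.24, 0, -0.013, 0.023, 0], [100, 0, 0, 0, 0, 0, 0], [100, 0, 0, 0, 0, 0, 0]]
  ]
}}

```text
time_s: 4.68
tcp_pos: [0.5862, 0.273, 0.0485]
ee_rot: [[-0.917, 0.398, 0.003], [0.398, 0.917, 0.002], [-0.002, 0.003, -1.0]]
wrist_force: [0.3, 0.7, 0.0]
gripper_width: 0.997
```

Call:
{"name": "apply_moves", "arguments": {
  "plan": [
    [[100, -0.05, -0.03, -0.3, 0, 0, 0], [100, 0, 0, -0.3, 0, 0, 0], [100, 0, 0, -0.2, 0, 0, 0], [100, 0, 0, 0, 0, 0, 0], [100, 0, 0, 0, 0, 0, 0]]
  ]
}}

```text
time_s: 5.1
tcp_pos: [0.5855, 0.2731, 0.0279]
ee_rot: [[-0.917, 0.398, 0.006], [0.398, 0.917, 0.004], [-0.004, 0.006, -1.0]]
wrist_force: [0.0, -0.4, 0.1]
gripper_width: 0.999
```

Centred within about 1 mm at TCP z=0.028. I'll close the gripper now.

Call:
{"name": "apply_moves", "arguments": {
  "plan": [
    [[55, 0, 0, 0, 0, 0, 0], [55, 0, 0, 0, 0, 0, 0], [55, 0, 0, 0, 0, 0, 0], [55, 0, 0, 0, 0, 0, 0], [55, 0, 0, 0, 0, 0, 0], [55, 0, 0, 0, 0, 0, 0], [55, 0, 0, 0, 0, 0, 0], [55, 0, 0, 0, 0, 0, 0]]
  ]
}}

```text
time_s: 5.77
tcp_pos: [0.5855, 0.2731, 0.0277]
ee_rot: [[-0.918, 0.398, 0.006], [0.398, 0.918, 0.004], [-0.004, 0.006, -1.0]]
wrist_force: [0.3, 1.1, -0.3]
gripper_width: 0.681
```

Call:
{"name": "apply_moves", "arguments": {
  "plan": [
    [[40, 0, 0, 0, 0, 0, 0], [40, 0, 0, 0.3, 0, 0, 0], [40, 0, 0, 0.5, 0, 0, 0], [40, 0, 0, 0.5, 0, 0, 0], [40, 0, 0, 0.5, 0, 0, 0], [40, 0, 0, 0.5, 0, 0, 0], [40, 0, 0, 0.5, 0, 0, 0], [40, 0, 0, 0.5, 0, 0, 0], [40, 0, 0, 0.4, 0, 0, 0], [40, 0, 0, 0.3, 0, 0, 0], [40, 0, 0, 0, 0, 0, 0], [40, 0, 0, 0, 0, 0, 0]]
  ]
}}

```text
time_s: 6.77
tcp_pos: [0.5799, 0.2701, 0.1297]
ee_rot: [[-0.916, 0.4, -0.006], [0.401, 0.916, -0.001], [0.005, -0.004, -1.0]]
wrist_force: [0.5, -0.4, -2.2]
gripper_width: 0.683
```

Run:
```python
from h import *
c=capture('side');save('s2.png',cv2.resize(c['pixels'][100:320,130:400],None,fx=2.5,fy=2.5))
print(sense()['wrist_force'])
```

```text
[ 0.21251641 -0.03698603 -2.20925448]
```

View pics/s2.png

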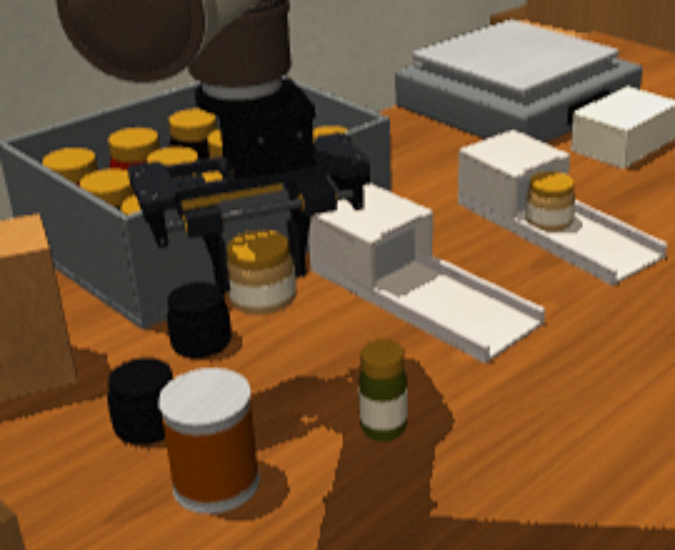

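The jar hangs upright between the jaws at crop (262,270), and the wrist reads 2.2 N of weight. I'll carry it to the lane mouth now.

Call:
{"name": "apply_moves", "arguments": {
  "plan": [
    [[40, -0.3, -0.4, 0, 0, 0, 0.06], [40, -0.3, -0.8, 0, 0, 0, 0.06], [40, -0.3, -0.9, 0, 0, 0, 0.06], [40, -0.3, -0.9, 0, 0, 0, 0.06], [40, -0.3, -0.9, 0, 0, 0, 0.06], [40, -0.3, -0.9, 0, 0, 0, 0.06], [40, -0.3, -0.9, 0, 0, 0, 0.04], [40, -0.3, -0.9, 0, 0, 0, 0], [40, -0.2, -0.8, 0, 0, 0, 0], [40, 0, -0.5, 0, 0, 0, 0], [40, 0, 0, 0, 0, 0, 0], [40, 0, 0, 0, 0, 0, 0]]
  ]
}}

```text
time_s: 7.82
tcp_pos: [0.5061, 0.0634, 0.1196]
ee_rot: [[-1.0, -0.01, -0.021], [-0.009, 1.0, -0.011], [0.021, -0.011, -1.0]]
wrist_force: [-0.5, 0.6, -3.7]
gripper_width: 0.679
```

Call:
{"name": "apply_moves", "arguments": {
  "plan": [
    [[40, 0.24, -0.4, 0, 0.011, -0.021, 0], [40, 0, 0, 0, 0, 0, 0], [40, 0, 0, 0, 0, 0, 0]]
  ]
}}

```text
time_s: 8.07
tcp_pos: [0.5137, 0.0549, 0.119]
ee_rot: [[-1.0, -0.011, 0.001], [-0.011, 1.0, 0.001], [-0.001, 0.0, -1.0]]
wrist_force: [-0.4, 0.2, -1.9]
gripper_width: 0.683
```

Run:
```python
from h import *
c=capture('side');save('s3.png',cv2.resize(c['pixels'][120:280,200:440],None,fx=3,fy=3))
P=cloud(c).reshape(-1,3);P=P[c['depth'].reshape(-1)>0]
m=(P[:,2]>.0155)&(P[:,2]<.023)&(P[:,0]>.45)&(P[:,0]<.61)&(P[:,1]>-.01)&(P[:,1]<.12);Q=P[m]
for s in((Q[:,1]>.055),(Q[:,1]<.055)): print(s.sum(),np.median(Q[s],0).round(4),Q[s][:,0].min())
```

```text
154 [0.5248 0.0988 0.0195] 0.4556243603884017
133 [0.531  0.0087 0.0194] 0.4576597237762155
```

View pics/s3.png

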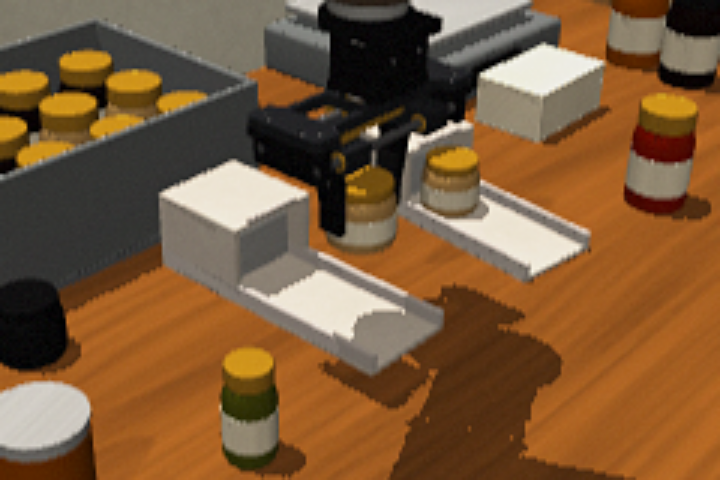

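Call:
{"name": "apply_moves", "arguments": {
  "plan": [
    [[40, -0.05, -0.04, -0.4, 0, 0, 0], [40, 0, 0, -0.5, 0, 0, 0], [40, 0, 0, -0.5, 0, 0, 0], [40, 0, 0, -0.5, 0, 0, 0], [40, 0, 0, -0.5, 0, 0, 0], [40, 0, 0, -0.4, 0, 0, 0], [40, 0, 0, -0.2, 0, 0, 0], [40, 0, 0, 0, 0, 0, 0], [40, 0, 0, 0, 0, 0, 0]]
  ]
}}

```text
time_s: 8.87
tcp_pos: [0.5164, 0.062, 0.0416]
ee_rot: [[-1.0, -0.02, 0.005], [-0.02, 1.0, 0.001], [-0.005, 0.001, -1.0]]
wrist_force: [0.2, -0.1, -2.2]
gripper_width: 0.679
```

Call:
{"name": "apply_moves", "arguments": {
  "plan": [
    [[40, -0.1, -0.34, 0, 0, -0.005, 0], [40, 0, 0, 0, 0, 0, 0], [40, 0, 0, 0, 0, 0, 0]]
  ]
}}

```text
time_s: 9.12
tcp_pos: [0.5149, 0.0538, 0.043]
ee_rot: [[-1.0, -0.022, 0.014], [-0.022, 1.0, 0.002], [-0.014, 0.002, -1.0]]
wrist_force: [-0.7, 0.1, -2.3]
gripper_width: 0.681
```

Call:
{"name": "apply_moves", "arguments": {
  "plan": [
    [[40, -0.06, 0, -0.08, -0.002, 0.014, -0.01], [40, 0, 0, -0.08, 0, 0, 0], [40, 0, 0, -0.08, 0, 0, 0], [40, 0, 0, 0, 0, 0, 0], [40, 0, 0, 0, 0, 0, 0]]
  ]
}}

```text
time_s: 9.53
tcp_pos: [0.5142, 0.0537, 0.0381]
ee_rot: [[-1.0, -0.01, 0.001], [-0.01, 1.0, 0.001], [-0.001, 0.001, -1.0]]
wrist_force: [0.1, 0.0, -3.1]
gripper_width: 0.684
```

Call:
{"name": "apply_moves", "arguments": {
  "plan": [
    [[40, -0.05, 0, -0.08, 0, 0, 0], [40, 0, 0, -0.07, 0, 0, 0], [40, 0, 0, -0.06, 0, 0, 0], [40, 0, 0, 0, 0, 0, 0], [40, 0, 0, 0, 0, 0, 0]]
  ]
}}

```text
time_s: 9.95
tcp_pos: [0.5131, 0.0538, 0.0327]
ee_rot: [[-1.0, -0.01, 0.002], [-0.01, 1.0, 0.001], [-0.002, 0.001, -1.0]]
wrist_force: [-0.5, -1.0, -1.5]
gripper_width: 0.682
```

Call:
{"name": "apply_moves", "arguments": {
  "plan": [
    [[40, 0, 0, -0.04, 0, 0, 0], [40, 0, 0, 0, 0, 0, 0]]
  ]
}}

```text
time_s: 10.12
tcp_pos: [0.5133, 0.0539, 0.033]
ee_rot: [[-1.0, -0.011, 0.002], [-0.011, 1.0, 0.001], [-0.002, 0.001, -1.0]]
wrist_force: [-0.1, 0.4, -2.6]
gripper_width: 0.679
```

Call:
{"name": "apply_moves", "arguments": {
  "plan": [
    [[40, 0, 0, -0.06, 0, 0, 0], [40, 0, 0, -0.06, 0, 0, 0], [40, 0, 0, 0, 0, 0, 0]]
  ]
}}

```text
time_s: 10.37
tcp_pos: [0.5138, 0.054, 0.0332]
ee_rot: [[-1.0, -0.012, 0.004], [-0.012, 1.0, 0.001], [-0.004, 0.001, -1.0]]
wrist_force: [0.9, 0.2, -1.7]
gripper_width: 0.689
```

Call:
{"name": "apply_moves", "arguments": {
  "plan": [
    [[40, 0, 0, -0.1, 0, 0, 0], [40, 0, 0, -0.1, 0, 0, 0]]
  ]
}}

```text
time_s: 10.53
tcp_pos: [0.5144, 0.054, 0.0323]
ee_rot: [[-1.0, -0.014, 0.005], [-0.014, 1.0, -0.0], [-0.005, -0.0, -1.0]]
wrist_force: [-10.8, 2.0, 29.1]
gripper_width: 0.68
```

The jar is on the floor: the upward force rose sharply. I'll ease up slightly and release it.

Call:
{"name": "apply_moves", "arguments": {
  "plan": [
    [[40, 0, 0, 0.04, 0, 0.004, 0], [40, 0, 0, 0, 0, 0, 0], [80, 0, 0, 0, 0, 0, 0], [100, 0, 0, 0, 0, 0, 0], [100, 0, 0, 0, 0, 0, 0], [100, 0, 0, 0, 0, 0, 0], [100, 0, 0, 0, 0, 0, 0], [100, 0, 0, 0, 0, 0, 0], [100, 0, 0, 0, 0, 0, 0]]
  ]
}}

```text
time_s: 11.28
tcp_pos: [0.5158, 0.0544, 0.0328]
ee_rot: [[-1.0, -0.015, 0.004], [-0.015, 1.0, 0.001], [-0.004, 0.001, -1.0]]
wrist_force: [-0.3, -0.3, 0.8]
gripper_width: 0.989
```

Run:
```python
from h import *
c=capture('side');save('s4.png',cv2.resize(c['pixels'][120:280,200:440],None,fx=3,fy=3))
c=capture('scene');save('sc4.png',cv2.resize(c['pixels'][120:270,240:440],None,fx=4,fy=4))
```

```text
(no output)
```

View pics/s4.png

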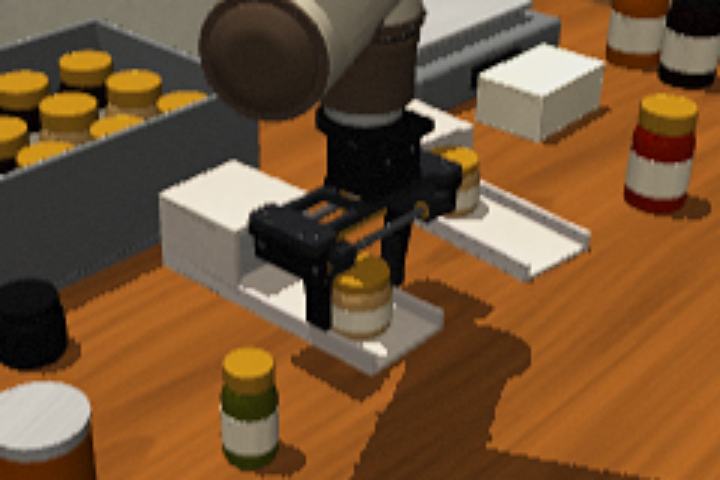

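The jar stands upright in the mouth, at crop (360,300). Next I'll lift clear, step back in front of it, and narrow the jaws into a cradle.

Call:
{"name": "apply_moves", "arguments": {
  "plan": [
    [[100, 0, 0, 0.25, 0, 0, 0], [100, 0, 0, 0.3, 0, 0, 0], [100, 0, 0, 0.3, 0, 0, 0], [100, 0, 0, 0.3, 0, 0, 0], [100, 0, 0, 0.3, 0, 0, 0], [100, 0, 0, 0.3, 0, 0, 0], [100, 0, 0, 0.3, 0, 0, 0], [100, 0, 0, 0.3, 0, 0, 0], [100, 0, 0, 0.3, 0, 0, 0], [100, 0, 0, 0.2, 0, 0, 0], [100, 0, 0, 0, 0, 0, 0], [100, 0, 0, 0, 0, 0, 0]]
  ]
}}

```text
time_s: 12.38
tcp_pos: [0.5165, 0.0547, 0.1145]
ee_rot: [[-1.0, -0.015, 0.009], [-0.015, 1.0, 0.002], [-0.009, 0.002, -1.0]]
wrist_force: [-0.4, 0.6, -0.1]
gripper_width: 1.002
```

Call:
{"name": "apply_moves", "arguments": {
  "plan": [
    [[40, -0.3, 0, 0, 0, 0, 0], [40, -0.4, 0, 0, 0, 0, 0], [40, -0.4, 0, 0, 0, 0, 0], [40, -0.4, 0, 0, 0, 0, 0], [40, -0.4, 0, 0, 0, 0, 0], [40, -0.4, 0, 0, 0, 0, 0], [40, -0.3, 0, 0, 0, 0, 0], [40, 0, 0, 0, 0, 0, 0], [40, 0, 0, 0, 0, 0, 0]]
  ]
}}

```text
time_s: 13.13
tcp_pos: [0.4393, 0.0526, 0.111]
ee_rot: [[-1.0, -0.014, -0.001], [-0.014, 1.0, -0.001], [0.001, -0.001, -1.0]]
wrist_force: [-0.3, -0.2, -0.3]
gripper_width: 0.436
```

Run:
```python
from h import *
for n in('side','scene'):
    c=capture(n);save('%s5.png'%n,cv2.resize(c['pixels'][120:280,200:440],None,fx=3,fy=3))
    P=cloud(c).reshape(-1,3);P=P[c['depth'].reshape(-1)>0]
    m=(P[:,2]>.055)&(P[:,2]<.07)&(P[:,0]>.47)&(P[:,0]<.57)&(abs(P[:,1]-.054)<.04);Q=P[m]
    if len(Q):print(n,len(Q),cv2.minEnclosingCircle(Q[:,:2].astype(np.float32)),Q.mean(0))
```

```text
side 227 ((0.5122503638267517, 0.05615287274122238), 0.027745341882109642) [0.5096881  0.05847145 0.06129783]
scene 262 ((0.5149425268173218, 0.055207181721925735), 0.02791646495461464) [0.51648227 0.053856   0.05940283]
```

View pics/side5.png

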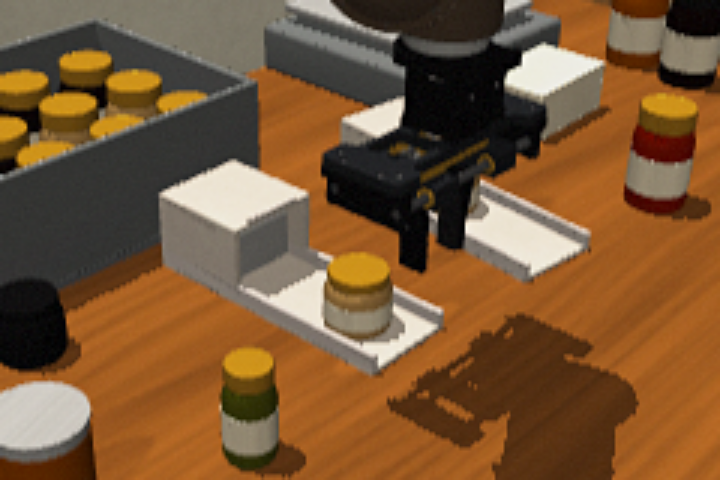

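The jar stands clear and upright at about (0.5136, 0.0555). I'll lower in front of it.

Call:
{"name": "apply_moves", "arguments": {
  "plan": [
    [[40, 0, 0, -0.3, 0, 0, 0], [40, 0, 0, -0.4, 0, 0, 0], [40, 0, 0, -0.4, 0, 0, 0], [40, 0, 0, -0.4, 0, 0, 0], [40, 0, 0, -0.4, 0, 0, 0], [40, 0, 0, -0.4, 0, 0, 0], [40, 0, 0, -0.4, 0, 0, 0], [40, 0, 0, -0.3, 0, 0, 0], [40, 0, 0, -0.3, 0, 0, 0], [40, 0, 0, 0, 0, 0, 0], [40, 0, 0, 0, 0, 0, 0]]
  ]
}}

```text
time_s: 14.15
tcp_pos: [0.4446, 0.0533, 0.0203]
ee_rot: [[-1.0, -0.012, 0.001], [-0.012, 1.0, -0.0], [-0.001, -0.0, -1.0]]
wrist_force: [0.7, 0.2, 0.3]
gripper_width: 0.399
```

Call:
{"name": "apply_moves", "arguments": {
  "plan": [
    [[40, 0, 0.06, 0.25, 0, 0, 0], [40, 0, 0, 0, 0, 0, 0], [40, 0.2, 0, 0, 0, 0, 0], [40, 0.2, 0, 0, 0, 0, 0], [40, 0.2, 0, 0, 0, 0, 0], [40, 0.1, 0, 0, 0, 0, 0], [40, 0, 0, 0, 0, 0, 0]]
  ]
}}

```text
time_s: 14.73
tcp_pos: [0.4663, 0.0561, 0.0297]
ee_rot: [[-1.0, -0.013, 0.008], [-0.013, 1.0, 0.002], [-0.008, 0.002, -1.0]]
wrist_force: [-0.3, 0.9, -0.3]
gripper_width: 0.401
```

Call:
{"name": "apply_moves", "arguments": {
  "plan": [
    [[40, 0.1, -0.05, -0.1, 0, 0.008, 0], [40, 0.1, 0, 0, 0, 0, 0], [40, 0.12, 0, 0, 0, 0, 0], [40, 0.12, 0, 0, 0, 0, 0], [40, 0.12, 0, 0, 0, 0, 0], [40, 0.12, 0, 0, 0, 0, 0], [40, 0.12, 0, 0, 0, 0, 0], [40, 0.12, 0, 0, 0, 0, 0]]
  ]
}}

```text
time_s: 15.4
tcp_pos: [0.4881, 0.0533, 0.026]
ee_rot: [[-1.0, -0.011, -0.009], [-0.011, 1.0, -0.0], [0.009, -0.0, -1.0]]
wrist_force: [-2.6, 0.1, 2.2]
gripper_width: 0.4
```

Call:
{"name": "apply_moves", "arguments": {
  "plan": [
    [[40, 0.2, 0, 0, 0, -0.008, 0], [40, 0.2, 0, 0, 0, 0, 0], [40, 0.2, 0, 0, 0, 0, 0], [40, 0.2, 0, 0, 0, 0, 0], [40, 0.2, 0, 0, 0, 0, 0], [40, 0.2, 0, 0, 0, 0, 0], [40, 0.2, 0, 0, 0, 0, 0], [40, 0.2, 0, 0, 0, 0, 0], [40, 0.1, 0, 0, 0, 0, 0], [40, 0, 0, 0, 0, 0, 0]]
  ]
}}

```text
time_s: 16.23
tcp_pos: [0.5351, 0.0528, 0.0258]
ee_rot: [[-1.0, -0.011, -0.002], [-0.011, 1.0, -0.001], [0.002, -0.001, -1.0]]
wrist_force: [-1.9, 0.2, 1.6]
gripper_width: 0.403
```

Run:
```python
from h import *
c=capture('side');save('s6.png',cv2.resize(c['pixels'][120:280,200:440],None,fx=3,fy=3))
```

```text
(no output)
```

View pics/s6.png

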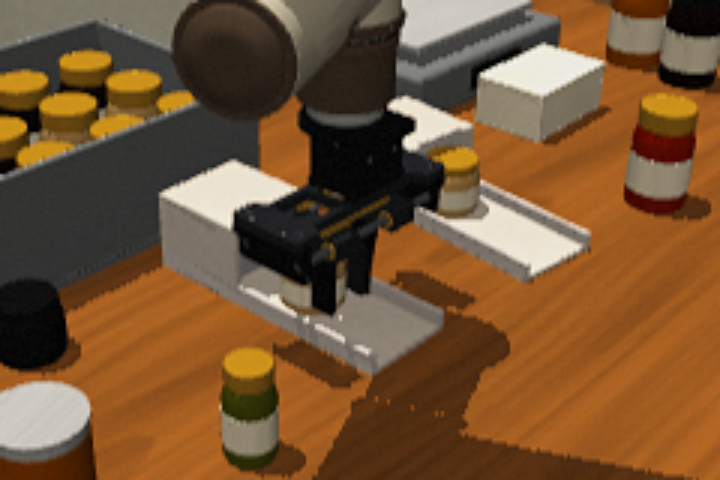

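Call:
{"name": "apply_moves", "arguments": {
  "plan": [
    [[40, 0.1, 0.01, 0, 0, 0, 0], [40, 0.1, 0, 0, 0, 0, 0], [40, 0.1, 0, 0, 0, 0, 0], [40, 0.1, 0, 0, 0, 0, 0], [40, 0.1, 0, 0, 0, 0, 0], [40, 0.1, 0, 0, 0, 0, 0], [40, 0.1, 0, 0, 0, 0, 0]]
  ]
}}

```text
time_s: 16.87
tcp_pos: [0.5525, 0.0529, 0.0257]
ee_rot: [[-1.0, -0.011, -0.004], [-0.011, 1.0, -0.002], [0.004, -0.002, -1.0]]
wrist_force: [-2.9, -0.1, 1.8]
gripper_width: 0.403
```

Call:
{"name": "apply_moves", "arguments": {
  "plan": [
    [[40, 0.08, 0, 0, 0, 0, 0], [40, 0.08, 0, 0, 0, 0, 0]]
  ]
}}

```text
time_s: 17.03
tcp_pos: [0.5571, 0.0529, 0.0257]
ee_rot: [[-1.0, -0.011, -0.004], [-0.011, 1.0, -0.002], [0.004, -0.002, -1.0]]
wrist_force: [-2.7, -0.3, 1.9]
gripper_width: 0.398
```

Call:
{"name": "apply_moves", "arguments": {
  "plan": [
    [[40, 0.08, 0, 0, 0, 0, 0], [40, 0.08, 0, 0, 0, 0, 0]]
  ]
}}

```text
time_s: 17.2
tcp_pos: [0.5616, 0.0529, 0.0257]
ee_rot: [[-1.0, -0.011, -0.004], [-0.011, 1.0, -0.002], [0.004, -0.002, -1.0]]
wrist_force: [-2.6, -0.5, 2.0]
gripper_width: 0.401
```

Call:
{"name": "apply_moves", "arguments": {
  "plan": [
    [[40, 0.06, 0, 0, 0, 0, 0], [40, 0.06, 0, 0, 0, 0, 0]]
  ]
}}

```text
time_s: 17.37
tcp_pos: [0.565, 0.0529, 0.0257]
ee_rot: [[-1.0, -0.011, -0.004], [-0.011, 1.0, -0.002], [0.004, -0.002, -1.0]]
wrist_force: [-1.8, 0.0, 1.5]
gripper_width: 0.398
```

Call:
{"name": "apply_moves", "arguments": {
  "plan": [
    [[40, 0.06, 0, 0, 0, 0, 0]]
  ]
}}

```text
time_s: 17.45
tcp_pos: [0.5667, 0.0528, 0.0257]
ee_rot: [[-1.0, -0.011, -0.004], [-0.011, 1.0, -0.002], [0.004, -0.002, -1.0]]
wrist_force: [-2.0, -0.3, 1.5]
gripper_width: 0.402
```

Call:
{"name": "apply_moves", "arguments": {
  "plan": [
    [[40, 0.06, 0, 0, 0, 0, 0]]
  ]
}}

```text
time_s: 17.53
tcp_pos: [0.5683, 0.0528, 0.0257]
ee_rot: [[-1.0, -0.011, -0.004], [-0.011, 1.0, -0.002], [0.004, -0.002, -1.0]]
wrist_force: [-2.5, 0.1, 2.6]
gripper_width: 0.401
```

Call:
{"name": "apply_moves", "arguments": {
  "plan": [
    [[40, 0.06, 0, 0, 0, 0, 0]]
  ]
}}

```text
time_s: 17.62
tcp_pos: [0.5699, 0.0528, 0.0257]
ee_rot: [[-1.0, -0.011, -0.004], [-0.011, 1.0, -0.002], [0.004, -0.002, -1.0]]
wrist_force: [-2.1, -0.6, 1.7]
gripper_width: 0.402
```

Call:
{"name": "apply_moves", "arguments": {
  "plan": [
    [[40, 0.06, 0, 0, 0, 0, 0]]
  ]
}}

```text
time_s: 17.7
tcp_pos: [0.5715, 0.0528, 0.0257]
ee_rot: [[-1.0, -0.011, -0.004], [-0.011, 1.0, -0.002], [0.004, -0.002, -1.0]]
wrist_force: [-2.9, 0.2, 0.9]
gripper_width: 0.403
```

Call:
{"name": "apply_moves", "arguments": {
  "plan": [
    [[40, 0.05, 0, 0, 0, 0, 0]]
  ]
}}

```text
time_s: 17.78
tcp_pos: [0.5729, 0.0528, 0.0257]
ee_rot: [[-1.0, -0.011, -0.004], [-0.011, 1.0, -0.002], [0.004, -0.002, -1.0]]
wrist_force: [-3.3, 0.1, 1.2]
gripper_width: 0.4
```

Call:
{"name": "apply_moves", "arguments": {
  "plan": [
    [[40, 0.05, 0, 0, 0, 0, 0]]
  ]
}}

```text
time_s: 17.87
tcp_pos: [0.5735, 0.0526, 0.0256]
ee_rot: [[-1.0, -0.011, -0.006], [-0.011, 1.0, -0.002], [0.006, -0.002, -1.0]]
wrist_force: [-4.7, 2.0, 3.6]
gripper_width: 0.4
```

Call:
{"name": "apply_moves", "arguments": {
  "plan": [
    [[40, 0.05, 0, 0, 0, 0, 0]]
  ]
}}

```text
time_s: 17.95
tcp_pos: [0.5739, 0.0525, 0.0255]
ee_rot: [[-1.0, -0.011, -0.008], [-0.011, 1.0, -0.002], [0.008, -0.002, -1.0]]
wrist_force: [-5.1, 0.3, 4.3]
gripper_width: 0.399
```

The force is rising and the motion is slowing at TCP x≈0.573, which matches the plate seen at x≈0.637. I'll press a little more to be sure.

Call:
{"name": "apply_moves", "arguments": {
  "plan": [
    [[40, 0.06, 0, 0, 0, 0, 0]]
  ]
}}

```text
time_s: 18.03
tcp_pos: [0.5743, 0.0525, 0.0254]
ee_rot: [[-1.0, -0.01, -0.011], [-0.01, 1.0, -0.003], [0.011, -0.003, -1.0]]
wrist_force: [-6.7, 0.9, 6.2]
gripper_width: 0.4
```

Call:
{"name": "apply_moves", "arguments": {
  "plan": [
    [[40, 0.06, 0, 0, 0, 0, 0]]
  ]
}}

```text
time_s: 18.12
tcp_pos: [0.5745, 0.0524, 0.0254]
ee_rot: [[-1.0, -0.01, -0.014], [-0.01, 1.0, -0.003], [0.014, -0.003, -1.0]]
wrist_force: [-6.4, 2.3, 5.5]
gripper_width: 0.401
```

Run:
```python
from h import *
c=capture('side');save('s7.png',cv2.resize(c['pixels'][150:250,220:380],None,fx=5,fy=5,interpolation=cv2.INTER_CUBIC))
c=capture('scene');save('sc7.png',cv2.resize(c['pixels'][130:250,270:430],None,fx=5,fy=5,interpolation=cv2.INTER_CUBIC))
print(sense()['wrist_force'],sense()['moment'])
```

```text
[-6.5693      1.67278968  4.88769685] [0.45389194 1.65663875 0.03890408]
```

View pics/s7.png

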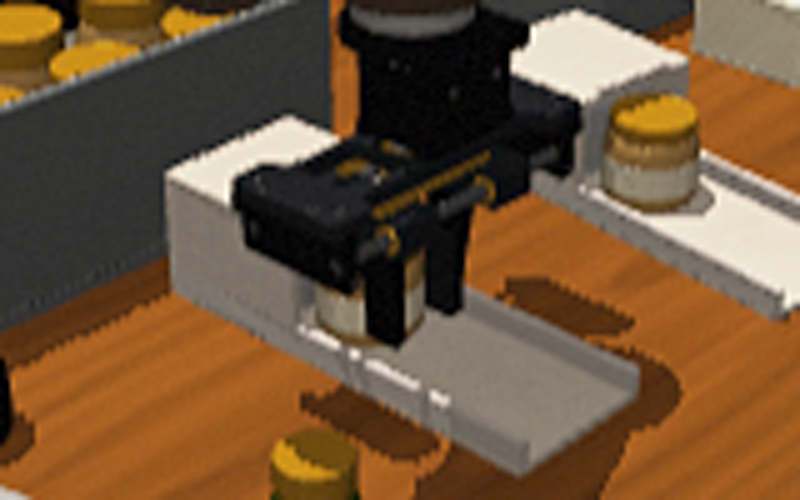

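View pics/sc7.png

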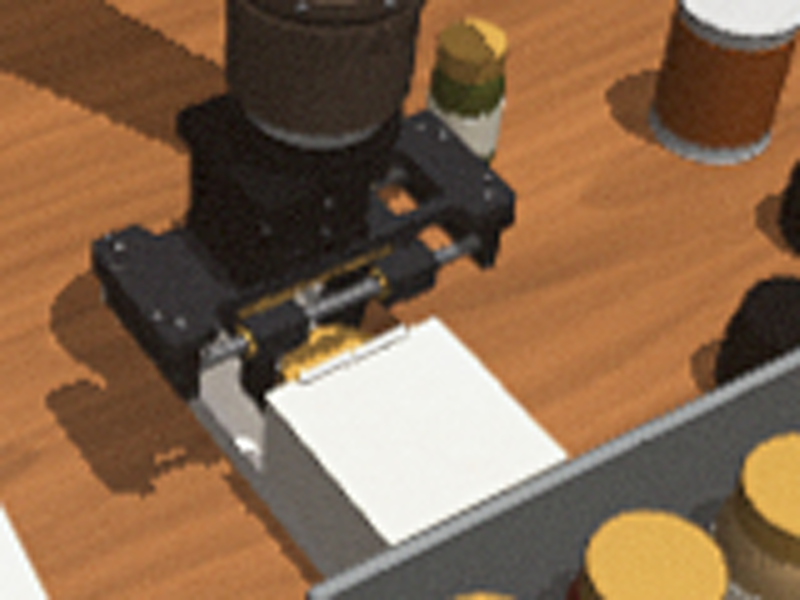

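Call:
{"name": "apply_moves", "arguments": {
  "plan": [
    [[40, 0.07, 0, 0, 0, -0.012, 0]]
  ]
}}

```text
time_s: 18.3
tcp_pos: [0.5749, 0.0524, 0.0253]
ee_rot: [[-1.0, -0.01, -0.005], [-0.01, 1.0, -0.004], [0.005, -0.004, -1.0]]
wrist_force: [-7.7, 1.9, 6.1]
gripper_width: 0.402
```

Call:
{"name": "apply_moves", "arguments": {
  "plan": [
    [[40, 0.07, 0, 0, 0, 0, 0]]
  ]
}}

```text
time_s: 18.38
tcp_pos: [0.5749, 0.0523, 0.0252]
ee_rot: [[-1.0, -0.01, -0.008], [-0.01, 1.0, -0.004], [0.008, -0.004, -1.0]]
wrist_force: [-7.0, 2.2, 6.0]
gripper_width: 0.403
```

Call:
{"name": "apply_moves", "arguments": {
  "plan": [
    [[40, 0.12, 0, 0, 0, -0.006, 0]]
  ]
}}

```text
time_s: 18.47
tcp_pos: [0.5756, 0.0522, 0.0251]
ee_rot: [[-1.0, -0.01, -0.007], [-0.01, 1.0, -0.005], [0.007, -0.005, -1.0]]
wrist_force: [-9.5, 3.2, 6.8]
gripper_width: 0.398
```

Call:
{"name": "apply_moves", "arguments": {
  "plan": [
    [[40, 0.12, 0, 0, 0, -0.004, 0]]
  ]
}}

```text
time_s: 18.55
tcp_pos: [0.576, 0.0521, 0.0249]
ee_rot: [[-1.0, -0.01, -0.008], [-0.01, 1.0, -0.006], [0.008, -0.006, -1.0]]
wrist_force: [-10.0, 3.2, 8.0]
gripper_width: 0.4
```

The force rises by about 1.5–2 N/mm, reaching 10 N, which is spring behaviour and far from ramming. I'll back off slowly so the jar follows the plate.

Call:
{"name": "apply_moves", "arguments": {
  "plan": [
    [[40, 0, 0, 0, 0, 0, 0], [40, -0.04, 0, 0, 0, 0, 0], [40, -0.04, 0, 0, 0, 0, 0], [40, -0.04, 0, 0, 0, 0, 0], [40, -0.04, 0, 0, 0, 0, 0]]
  ]
}}

```text
time_s: 18.97
tcp_pos: [0.5735, 0.0529, 0.025]
ee_rot: [[-1.0, -0.011, -0.004], [-0.011, 1.0, -0.005], [0.004, -0.005, -1.0]]
wrist_force: [-1.3, -1.3, 0.3]
gripper_width: 0.402
```

Call:
{"name": "apply_moves", "arguments": {
  "plan": [
    [[40, -0.04, 0, 0, 0, 0, 0], [40, -0.04, 0, 0, 0, 0, 0], [40, -0.04, 0, 0, 0, 0, 0], [40, -0.04, 0, 0, 0, 0, 0]]
  ]
}}

```text
time_s: 19.3
tcp_pos: [0.5717, 0.0533, 0.0253]
ee_rot: [[-1.0, -0.011, 0.001], [-0.011, 1.0, -0.004], [-0.001, -0.004, -1.0]]
wrist_force: [-0.1, -0.4, -1.0]
gripper_width: 0.399
```

Call:
{"name": "apply_moves", "arguments": {
  "plan": [
    [[40, -0.1, 0, 0, 0, 0, 0], [40, -0.2, 0, 0, 0, 0, 0], [40, -0.4, 0, 0, 0, 0, 0], [40, -0.4, 0, 0, 0, 0, 0], [40, -0.4, 0, 0, 0, 0, 0], [40, -0.4, 0, 0, 0, 0, 0], [40, -0.4, 0, 0, 0, 0, 0], [40, -0.3, 0, 0, 0, 0, 0], [40, -0.2, 0, 0, 0, 0, 0], [40, 0, 0, 0.2, 0, 0, 0], [40, 0, 0, 0.4, 0, 0, 0], [40, 0, 0, 0.5, 0, 0, 0]]
  ]
}}

```text
time_s: 20.3
tcp_pos: [0.4932, 0.0525, 0.0526]
ee_rot: [[-1.0, -0.012, -0.003], [-0.012, 1.0, -0.005], [0.003, -0.005, -1.0]]
wrist_force: [-0.5, -0.0, 0.3]
gripper_width: 0.401
```

Call:
{"name": "apply_moves", "arguments": {
  "plan": [
    [[40, -0.2, 0, 0.5, 0, 0, 0], [40, -0.4, 0, 0.5, 0, 0, 0], [40, -0.4, 0, 0.5, 0, 0, 0], [40, -0.4, 0, 0.5, 0, 0, 0], [40, 0, 0, 0.4, 0, 0, 0], [40, 0, 0, 0.2, 0, 0, 0], [40, 0, 0, 0, 0, 0, 0], [40, 0, 0, 0, 0, 0, 0]]
  ]
}}

```text
time_s: 20.97
tcp_pos: [0.4617, 0.054, 0.1264]
ee_rot: [[-1.0, -0.013, 0.01], [-0.013, 1.0, -0.001], [-0.01, -0.001, -1.0]]
wrist_force: [-0.0, 0.1, -0.2]
gripper_width: 0.399
```

Run:
```python
from h import *
for n in('side','scene'):
    c=capture(n);save('%s8.png'%n,cv2.resize(c['pixels'][120:280,200:440],None,fx=3,fy=3,interpolation=cv2.INTER_CUBIC))
    P=cloud(c).reshape(-1,3);P=P[c['depth'].reshape(-1)>0]
    m=(P[:,2]>.022)&(P[:,2]<.066)&(P[:,0]>.54)&(P[:,0]<.612)&(abs(P[:,1]-.054)<.04);Q=P[m]
    print(n,len(Q),Q.min(0),Q.max(0))
    q=Q[Q[:,2]<.05]
    if len(q)>20:
        A=np.c_[2*q[:,:2],np.ones(len(q))];s=np.linalg.lstsq(A,(q[:,:2]**2).sum(1),rcond=None)[0];print('fit',s[:2],np.sqrt(s[2]+s[0]**2+s[1]**2))
```

```text
side 362 [0.57439565 0.02690508 0.02201753] [0.61192615 0.08446697 0.06477965]
fit [0.60396226 0.05489812] 0.02650504269537061
scene 123 [0.58141307 0.02757785 0.04271896] [0.60700219 0.07822086 0.06368012]
```

View pics/side8.png

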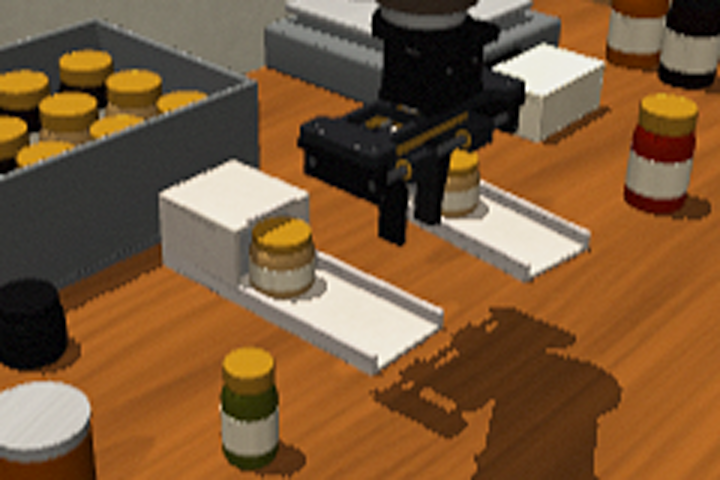

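View pics/scene8.png

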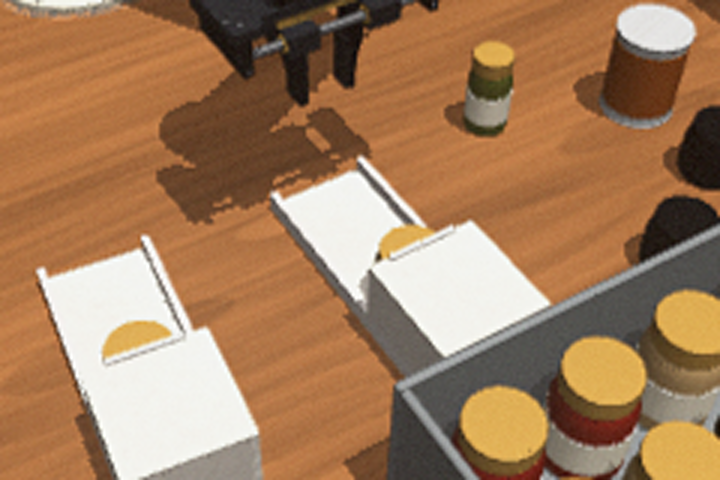

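Run:
```python
from h import *
print(sense()['time_s'],sense()['wrist_force']); print(finish_job())
```

```text
21.0667 [-0.33921222 -0.35186577 -0.12995502]
the job is handed in; nothing more can be done
None
```

The squat tan jar is standing upright in the empty lane, against the back stop, and the job was handed in at 21.1 s.

- **Placing:** I gripped the jar at a measured 59 mm and set it down at about (0.514, 0.055), within 2–3 mm of the lane mouth point. On the final set-down step the wrist force briefly reached about 29 N upward.
- **Pushing:** I pushed it from the front with the jaws narrowed to about 35 mm. Sliding took 2–3 N.
- **Feeling the stop:** The force began to climb at TCP x ≈ 0.572. It reached about 10 N over roughly 4 mm, well below the 22 N ramming limit, and the contact point matched the plate seen at x ≈ 0.637 in the side camera.
- **Backing off:** I withdrew slowly, and the fingers came free between TCP x = 0.5735 and 0.572, about where contact with the stop had begun.
- **Last checks:** The final pictures show the jar upright and partly under the cover, with the gripper clear. The side camera put its centre at x ≈ 0.604, where contact with the plate predicts about 0.607. That 2–3 mm difference is about the calibration error, so the pictures alone can't rule out a gap of a millimetre or two.

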